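# Snug the wrench and tighten the turntable nut

### The arm

A 6-joint arm with a two-finger parallel gripper is mounted at the origin on the work surface. World frame = base frame: x ahead of the robot, y to its left, z up, the work surface at z = 0. Lengths are in m, angles in rad, forces in N, time in s.
With the tool pointing down it reaches from about 0.375 to 0.9 m from the base axis. Payload 3.1 kg.
Tool frame: the origin (TCP) lies midway between the tips of the shut fingers; the grasp point (between the pads) lies 19 mm behind it; z points along the fingers, y is the line along which they close (so a half turn about z gives the same grasp; the last joint's range is limited). The gripper opens to 85 mm and grips with 20 to 120 N. Pads are 22 mm wide; open, the fingers measure 114 mm over their backs; the gripper's body (76 mm by 85 mm) begins 54 mm behind the grasp point. The pads swing forward as they close: fully open they stand 13 mm farther back than shut.
Start: joints at [-1.452, 0.527, 1.433, -0, 1.181, -0.178], TCP at [0.183, -0.598, 0.231] pointing down, gripper open.
Joint ranges: [-3.08, 3.08], [-0.75, 2.2], [0.22, 2.44], [-1.43, 4.57], [0, 2.65], [-2.85, 2.85]. Speed limits (rad/s): [2.79, 2.79, 3.14, 3.14, 3.14, 3.14].

### API

Orientations are given as a unit quaternion [x, y, z, w].
In Python, from station import manip gives the robot as it stands. The module is installed in compiled form; this text tells all that it offers.
- The arm moves only by the tool apply_moves, never from a script. Its arguments are lists of equal length, an entry for each row: "claw": the gripper's target within -1 to 1 (fully open at 1, half-way at 0, shut at -1); "travel": the shift along the tool's x, y, z scaled (see below), a list of three; "turn": the turn, a rotation vector about the tool's x, y, z scaled (see below), a list of three. In form: {"claw": [claw, ...], "travel": [[dx, dy, dz], ...], "turn": [[rx, ry, rz], ...]}. A call has 1 to 5 rows; each row is the pose to reach, as a shift and turn from the pose commanded when the call began, along the tool's axes at that moment, turning the shorter way round; what a row does not reach only later rows make up. The controller multiplies each number of a shift by 800 mm and each number of a turn by 180 degrees. A row lasts 1/12 s, in which the tool goes at most 41.7 mm and 7.16 degrees, less where a joint would pass 70% of its speed; a pose out of reach is approached as far as the arm can. A call with a number of a shift or a turn outside -1 to 1 is refused whole. A call with a gripper value outside its range is refused whole. The fingers move at their own pace and stop on an object; "newtons" is the grip in N (left out, the last holds). Time passes only in rows, so rows that repeat a pose let the fingers close. It gives the time, the measured TCP pose, the force, the opening and the grip force at its end, in the units of the state.
- manip.sense(): the state, without advancing time (a new reading comes with each control period).
- manip.snapshot(name): name is "scene" or "top" or "wrist"; returns a dict with "pixels" (480x640x3 uint8, red, green, blue), "depth" (480x640 float32, m along the optical axis (not along the pixel's ray), 0 where there is no reading), "intrinsics" (3x3 intrinsics, pixels), "R" (3x3) and "t" (3): a world point X has camera coordinates R X + t. Camera axes: x right, y down, z forward; pixel columns grow to the right and rows downward; lengths in m; the calibration is good to about 2 mm. A picture is of the moment at which its call begins.
- manip.sign_off(): hands the job in; it is judged then, once.
The state is a dict: "t": time; "q": joint angles; "qd": joint speeds; "tau": joint torques, N m; "tcp_pos": TCP position; "tool_rot": TCP orientation; "force": force on the tool from outside, world axes, zero at the start; "ft_torque": the same for the moment, N m; "finger_gap": opening from 0.0 (shut) to 1.0 (fully open); "gripper_force": force on a finger pad.
Only numpy, scipy, OpenCV 4.12 (cv2) and the standard library are available. Lean on these libraries where they do the work, as an engineer would, in place of code of your own. Each camera call takes 0.05 s, during which the arm holds its last target. There are 200 camera calls.

### The job

The brass nut that clamps the white modelling board to its turntable is loose, and an adjustable wrench lies round it with its jaw open too wide. Roll the wrench's worm with a light fingertip until the jaw closes snugly on the nut; only then pull the wrench round clockwise (seen from above) until the nut comes up against its stop. Leave the wrench lying on the nut with its jaw still snug, and do not disturb the pots and tools around.

Things in the scene. Friction and masses are not known exactly. Their poses are not given: they have to be found in the camera images.
- nut_top (a point): brass hex nut, 30 mm across flats, 17 mm tall, in the middle of a square white board (230 x 230 mm, its face level, 90 mm above the bench) on a fixed turntable. This point: on its axis, at its top, 19 mm above the board. A 14 mm stud stands 11 mm higher than the nut.
- nut (a joint): turn of the nut, rad: 0 as found (loose), grows clockwise seen from above, firm stop at 0.60. It turns stiffly (about 0.35 N m).
- worm: the wrench's knurled worm wheel, dark with brass ribs, 22 mm diameter, 19 mm long, in a window of the wrench's head between handle and jaws. Origin at its centre, 12.5 mm above the board, 47 mm from the jaws' middle towards the handle; its y axis is its axle, level and square to the handle (x and z roll with it). A press of more than 30 N harms it.
- worm_top (a point): top of the worm, 23.5 mm above the board, 5.5 mm proud of the wrench's head (18 mm thick). Stroking it along the wrench from handle towards jaws closes the jaw, 0.8 mm per radian (about 1.45 mm for 20 mm of stroke without slip); the opposite stroke opens it. Rolling takes about 4.5 N of drag, so press with some 10 to 15 N. Axes as wrench_grip.
- jaw (a joint): play of the movable jaw, m: jaw opening less the nut's 30 mm. 0 is snug, positive too wide (2.5 to 4.3 mm at first). The screw holds the jaw against spreading up to about 60 N; the jaw cannot be pushed by hand, only by the worm.
- wrench_grip (a point): the place to hold the steel wrench (290 mm long, 0.58 kg, blue stripe): middle of its handle, 185 mm from the jaws' middle and beyond the edge of the board. The handle is 24 mm wide and 10 mm thick; this point is at half its thickness, 10 mm above the board's level. x axis along the wrench from handle to jaws, z up. The wrench is loose: it lies flat on the board.
- jaw_mid (a point): point of the wrench midway along its jaws, 15 mm from the fixed jaw's face, 9 mm above the board: over the nut's axis once the jaw is snug.
- teapot: bystander: red-brown clay teapot about 145 mm long, 94 mm high; origin on its underside
- tall_mug: bystander: tan clay mug, 74 mm wide, 85 mm high; origin on its underside
- glaze_jar: bystander: dark jar with a mustard lid, 68 mm wide, 90 mm high; origin on its underside
- beech_block: bystander: pale wooden block 110 x 50 x 22 mm; origin on its underside
- clay_brush: bystander: flat brush lying on the bench; origin on its underside
- tea_cup: bystander: small clay cup, 52 mm wide, 38 mm high, standing on the white board; origin on its underside
- spare_nut: bystander: small steel hex nut, 24 mm across flats, 12 mm thick, lying on the white board; origin on its underside

How it is judged:
By the outcome, as a careful person would: the job done as asked, in the order asked, and still so for the second after the job is handed in, with the robot touching nothing.
It also fails if it takes over 72 s, if anything falls off the work surface, if the arm or the gripper's body presses on something with over 40 N, if the wrist force passes 120 N, or if a joint passes its speed limit or range.

## Working session

There is one attempt and no reset: what is moved stays moved. The work goes in short steps, Python scripts to look and compute and a tool call to move; the robot and the scene stay as the last step left them, time stands still between calls to the robot, and variables do not carry over. Pictures are saved under pics/ and viewed, at most 10 in all, crops included, and the job is handed in when it is done.

Besides the shell and the picture viewer there is one more tool, called after "Call:" as a command line: name --argument value ..., lists and objects as JSON in quotes. apply_moves: Moves the arm, as the interface text tells. Shifts and turns lie within -1 to 1; 1 stands for 800 mm of shift or 180 degrees of turn. Its arguments: {"type":"object","properties":{"claw":{"type":"array","items":{"type":"number"}},"travel":{"type":"array","items":{"type":"array","items":{"type":"number"}}},"turn":{"type":"array","items":{"type":"array","items":{"type":"number"}}},"newtons":{"type":"number"}},"required":["claw","travel","turn"]}

```bash
mkdir -p pics; cat > h.py <<'E'
import numpy as np, cv2
from station import manip
from scipy.spatial.transform import Rotation as Rot
def snap(n,f=None):
    s=manip.snapshot(n)
    if f: cv2.imwrite('pics/'+f,s['pixels'][:,:,::-1])
    return s
def ray(s,u,v,z):
    K,R,t=s['intrinsics'],s['R'],s['t']
    d=R.T@np.linalg.inv(K)@np.array([u,v,1.]); c=-R.T@t
    return c+d*(z-c[2])/d[2]
def proj(s,X):
    p=s['intrinsics']@(s['R']@np.array(X)+s['t']); return p[:2]/p[2]
E
python3 - <<'E'
from h import *
import pickle
for n in ['top','scene']:
    s=snap(n,n+'1.png'); pickle.dump(s,open(n+'.pkl','wb')); print(n,-s['R'].T@s['t'])
st=manip.sense(); print({k:np.round(v,3) for k,v in st.items()})
E
```

```text
top [0.45298939 0.02451358 1.2363914 ]
scene [1.12788388 0.92540379 1.15591773]
{'t': np.float64(0.1), 'q': array([-1.452,  0.528,  1.434, -0.   ,  1.181, -0.179]), 'qd': array([-0.002, -0.002, -0.002,  0.001, -0.002,  0.   ]), 'tau': array([ 0.0000e+00, -4.4330e+01, -1.7859e+01, -0.0000e+00,  4.0000e-03,
       -0.0000e+00]), 'tcp_pos': array([ 0.183, -0.597,  0.23 ]), 'tool_rot': array([ 0.989,  0.148,  0.   , -0.001]), 'force': array([-0.025, -1.156, -0.294]), 'ft_torque': array([-0.027, -0.022,  0.036]), 'gripper_force': np.float64(0.0), 'finger_gap': np.float64(0.997)}
```

View pics/top1.png

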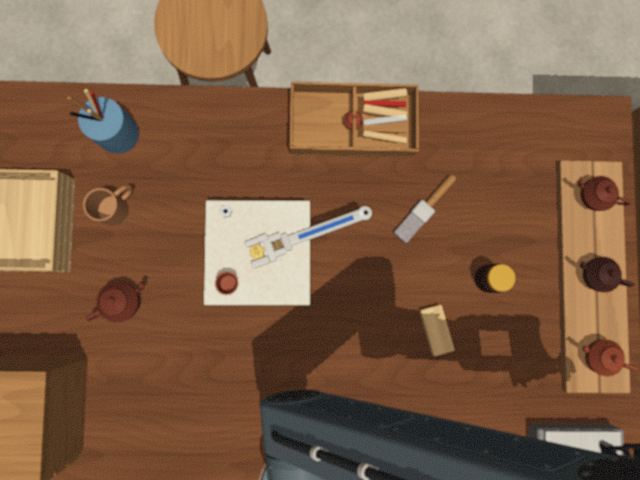

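View pics/scene1.png

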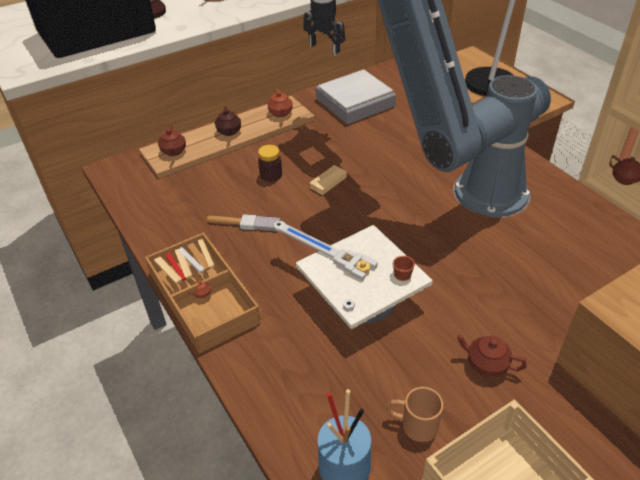

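The top view shows the nut at about (257,252), the worm at (278,244) and the handle end at (365,213). The cup is at (227,283) and the spare nut at (226,211). The area over the wrench is free.

```bash
python3 - <<'E'
from h import *
import pickle
s=pickle.load(open('top.pkl','rb')); im=s['pixels']; hsv=cv2.cvtColor(im,cv2.COLOR_RGB2HSV)
roi=np.zeros(im.shape[:2],np.uint8); roi[195:310,200:385]=1
blue=(hsv[...,0]>95)&(hsv[...,0]<125)&(hsv[...,1]>120)&(roi>0)
p=np.argwhere(blue)[:,::-1].astype(np.float32); print(len(p))
vx,vy,x0,y0=cv2.fitLine(p,cv2.DIST_L2,0,.01,.01).ravel()
a=ray(s,x0,y0,.105); b=ray(s,x0-20*vx*np.sign(vx),y0-20*vy*np.sign(vx),.105); d=(b-a)/np.linalg.norm(b-a)
print('stripe mid',a,'dir',d,'ang',np.degrees(np.arctan2(d[1],d[0])))
y=(hsv[...,0]>15)&(hsv[...,0]<32)&(hsv[...,1]>90)&(hsv[...,2]>150)&(roi>0)
n,l,st,c=cv2.connectedComponentsWithStats(y.astype(np.uint8))
for i in range(1,n):
  if st[i,4]>8: print(st[i],ray(s,*c[i],.11))
print('worm',ray(s,278,244.5,.1135),'board c',ray(s,257.5,252.5,.09))
big=cv2.resize(im[220:280,235:315],None,fx=8,fy=8,interpolation=cv2.INTER_CUBIC);cv2.imwrite('pics/c.png',big[:,:,::-1])
E
```

```text
163
stripe mid [ 0.59250577 -0.03257579  0.105     ] dir [-0.36166359  0.93230867  0.        ] ang 111.20239776461241
[276 242   3   6  10] [0.55033441 0.07367435 0.11      ]
[250 244  14  16 162] [0.53538396 0.11718725 0.11      ]
worm [0.55094296 0.07094316 0.1135    ] board c [0.5345573  0.11673074 0.09      ]
```

```bash
cat >> h.py <<'E'
def goal(x,y,z,yaw):
    s=manip.sense(); R=Rot.from_quat(s['tool_rot']); th=np.radians(yaw)
    G=Rot.from_matrix(np.array([[np.cos(th),np.sin(th),0],[np.sin(th),-np.cos(th),0],[0,0,-1]]))
    print('t %.2f'%s['t'],'pos',np.round(s['tcp_pos'],4),'F',np.round(s['force'],1),'travel',np.round(R.inv().apply(np.array([x,y,z])-s['tcp_pos'])/.8,4),'turn',np.round((R.inv()*G).as_rotvec()/np.pi,4))
E
python3 -c "
from h import *
goal(.555,.06,.29,111.2)"
```

```text
t 0.10 pos [ 0.1827 -0.597   0.2304] F [-0.  -1.2 -0.3] travel [ 0.6852 -0.6494 -0.073 ] turn [-4.000e-04 -6.000e-04 -5.233e-01]
```

Call:
apply_moves --claw '[-1,-1,-1,-1,-1]' --travel '[[0.685,-0.65,-0.073],[0.685,-0.65,-0.073],[0.685,-0.65,-0.073],[0.685,-0.65,-0.073],[0.685,-0.65,-0.073]]' --turn '[[0,0,-0.523],[0,0,-0.523],[0,0,-0.523],[0,0,-0.523],[0,0,-0.523]]' --newtons 30

```text
t: 0.52
tcp_pos: [0.2855, -0.4148, 0.2471]
tool_rot: [0.894, 0.447, 0.0, -0.001]
force: [1.3, 0.7, 0.2]
finger_gap: 0.302
gripper_force: 0.0
```

```bash
python3 -c "
from h import *
goal(.555,.06,.29,111.2)"
```

```text
t 0.52 pos [ 0.2855 -0.4148  0.2471] F [1.3 0.7 0.2] travel [ 0.677  -0.0867 -0.0531] turn [-1.000e-04 -3.000e-04 -3.227e-01]
```

Call:
apply_moves --claw '[-1,-1,-1,-1,-1]' --travel '[[0.677,-0.087,-0.053],[0.677,-0.087,-0.053],[0.677,-0.087,-0.053],[0.677,-0.087,-0.053],[0.677,-0.087,-0.053]]' --turn '[[0,0,-0.323],[0,0,-0.323],[0,0,-0.323],[0,0,-0.323],[0,0,-0.323]]'

```text
t: 0.93
tcp_pos: [0.3889, -0.2347, 0.2635]
tool_rot: [0.714, 0.701, 0.0, -0.0]
force: [0.3, -0.7, 0.4]
finger_gap: 0.001
gripper_force: 0.0
```

```bash
python3 -c "
from h import *
goal(.555,.06,.29,111.2)"
```

```text
t 0.93 pos [ 0.3889 -0.2347  0.2635] F [ 0.3 -0.7  0.4] travel [ 0.3721  0.2009 -0.033 ] turn [-1.000e-04 -1.000e-04 -1.236e-01]
```

Call:
apply_moves --claw '[-1,-1,-1,-1,-1]' --travel '[[0.372,0.201,-0.033],[0.372,0.201,-0.033],[0.372,0.201,-0.033],[0.372,0.201,-0.033],[0.372,0.201,-0.033]]' --turn '[[0,0,-0.124],[0,0,-0.124],[0,0,-0.124],[0,0,-0.124],[0,0,-0.124]]'

```text
t: 1.35
tcp_pos: [0.4919, -0.0543, 0.2797]
tool_rot: [0.566, 0.824, -0.0, -0.0]
force: [1.2, 0.3, 0.4]
finger_gap: 0.002
gripper_force: 0.0
```

```bash
python3 -c "
from h import *
goal(.555,.06,.29,111.2)"
```

```text
t 1.35 pos [ 0.4919 -0.0543  0.2797] F [1.2 0.3 0.4] travel [ 0.1051  0.1248 -0.0129] turn [-0.0001 -0.0001 -0.0012]
```

Call:
apply_moves --claw '[-1,-1,-1,-1,-1]' --travel '[[0.105,0.125,-0.013],[0.105,0.125,-0.013],[0.105,0.125,-0.013],[0.105,0.125,-0.013],[0.105,0.125,-0.013]]' --turn '[[0,0,0],[0,0,0],[0,0,0],[0,0,0],[0,0,0]]'

```text
t: 1.77
tcp_pos: [0.5556, 0.0602, 0.2897]
tool_rot: [0.565, 0.825, 0.0, -0.0]
force: [0.5, -0.7, -0.4]
finger_gap: 0.003
gripper_force: 0.0
```

```bash
python3 -c "
from h import *
import pickle
goal(.555,.06,.29,111.2)
s=snap('wrist','w1.png'); pickle.dump(s,open('w1.pkl','wb')); print(-s['R'].T@s['t'], proj(s,[.5345,.117,.109]),proj(s,[.5515,.0732,.1135]))"
```

```text
t 1.77 pos [0.5556 0.0602 0.2897] F [ 0.5 -0.7 -0.4] travel [ 0.0001 -0.0008 -0.0003] turn [ 0.     -0.      0.0001]
[0.5260457  0.13732183 0.43055163] [326.00337543 132.16810904] [326.02700823 195.03169033]
```

View pics/w1.png

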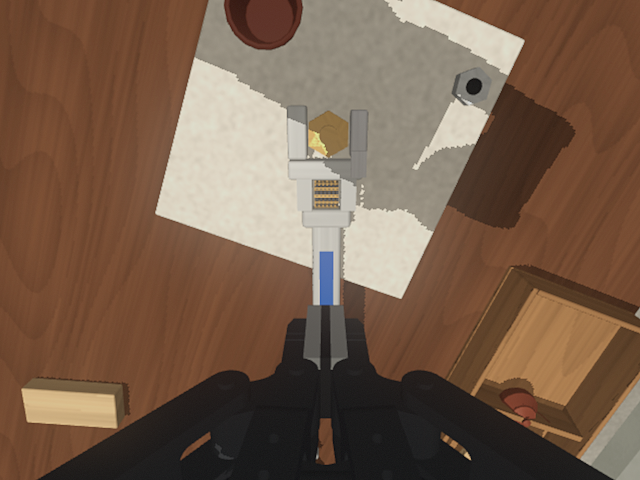

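The wrist view shows the nut at (328,133), the worm at (326,194) and the stripe straight along image column 326, so the wrench angle of 111.2° is right. The jaw is visibly wider than the nut, at columns 307–350.

```bash
python3 -c "
from h import *
import pickle
s=pickle.load(open('w1.pkl','rb'));print(ray(s,326.5,193.5,.1135))
goal(.5548,.0651,.118,111.2)"
```

```text
[0.55140526 0.07445845 0.1135    ]
t 1.82 pos [0.5545 0.0585 0.2895] F [ 0.4 -0.8 -0.5] travel [0.0076 0.0037 0.2143] turn [-0.0006 -0.     -0.0006]
```

Call:
apply_moves --claw '[-1,-1,-1,-1,-1]' --travel '[[0.006,0.002,0.1],[0.006,0.002,0.15],[0.006,0.002,0.19],[0.006,0.002,0.213],[0.006,0.002,0.213]]' --turn '[[0,0,0],[0,0,0],[0,0,0],[0,0,0],[0,0,0]]'

```text
t: 2.23
tcp_pos: [0.5507, 0.061, 0.1136]
tool_rot: [0.568, 0.823, -0.003, -0.005]
force: [-0.3, 0.2, 0.9]
finger_gap: 0.003
gripper_force: 0.0
```

Call:
apply_moves --claw '[-1,-1,-1,-1,-1]' --travel '[[0,0,0.001],[0,0,0.002],[0,0,0.003],[0,0,0.003],[0,0,0.003]]' --turn '[[0,0,0],[0,0,0],[0,0,0],[0,0,0],[0,0,0]]'

```text
t: 2.65
tcp_pos: [0.5557, 0.0627, 0.1194]
tool_rot: [0.567, 0.824, 0.001, 0.002]
force: [-0.0, -0.0, 0.2]
finger_gap: -0.002
gripper_force: 0.0
```

```bash
python3 -c "
from h import *
goal(.5548,.0651,.1135,111.2)
s=snap('wrist','w2.png')"
```

```text
t 2.65 pos [0.5557 0.0627 0.1194] F [-0.  -0.   0.2] travel [0.0032 0.0001 0.0074] turn [ 0.001   0.0005 -0.0014]
```

View pics/w2.png

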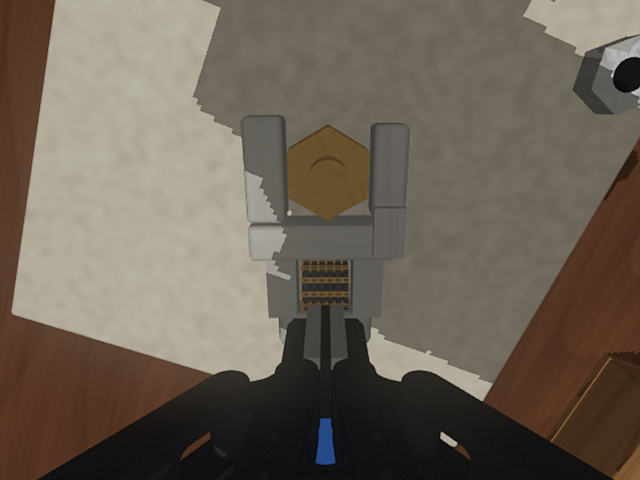

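The fingertip sits at (325,310), just on the handle side of the worm (rows 262–312). The left jaw touches the nut and the right jaw is slightly off. Next I press gently.

Call:
apply_moves --claw '[-1,-1,-1,-1,-1]' --travel '[[0.002,0,0.001],[0.002,0,0.002],[0.002,0,0.003],[0.002,0,0.003],[0.002,0,0.003]]' --turn '[[0,0,0],[0,0,0],[0,0,0],[0,0,0],[0,0,0]]'

```text
t: 3.12
tcp_pos: [0.5541, 0.0644, 0.1148]
tool_rot: [0.567, 0.824, -0.0, -0.0]
force: [0.3, -0.4, -0.4]
finger_gap: 0.003
gripper_force: 0.0
```

Call:
apply_moves --claw '[-1,-1,-1]' --travel '[[0,0,0.001],[0,0,0.002],[0,0,0.002]]' --turn '[[0,0,0],[0,0,0],[0,0,0]]'

```text
t: 3.37
tcp_pos: [0.5542, 0.0643, 0.1135]
tool_rot: [0.567, 0.824, 0.0, 0.0]
force: [-0.4, 0.2, 1.4]
finger_gap: -0.001
gripper_force: 1.1
```

Call:
apply_moves --claw '[-1,-1,-1]' --travel '[[0,0,0.001],[0,0,0.001],[0,0,0.001]]' --turn '[[0,0,0],[0,0,0],[0,0,0]]'

```text
t: 3.62
tcp_pos: [0.5543, 0.0643, 0.1133]
tool_rot: [0.567, 0.824, 0.0, 0.0]
force: [-1.3, -0.2, 6.4]
finger_gap: 0.003
gripper_force: 3.5
```

Call:
apply_moves --claw '[-1,-1,-1]' --travel '[[0,0,0.001],[0,0,0.001],[0,0,0.001]]' --turn '[[0,0,0],[0,0,0],[0,0,0]]'

```text
t: 3.87
tcp_pos: [0.5543, 0.0643, 0.1132]
tool_rot: [0.567, 0.824, 0.0, 0.0]
force: [-2.6, 0.1, 11.0]
finger_gap: -0.001
gripper_force: 5.6
```

Call:
apply_moves --claw '[-1,-1,-1,-1,-1]' --travel '[[0.003,0,0.0005],[0.008,0,0.0005],[0.013,0,0.0005],[0.018,0,0.0005],[0.021,0,0.0005]]' --turn '[[0,0,0],[0,0,0],[0,0,0],[0,0,0],[0,0,0]]'

```text
t: 4.28
tcp_pos: [0.5491, 0.0782, 0.1132]
tool_rot: [0.566, 0.824, -0.001, 0.002]
force: [-2.7, -6.7, 11.4]
finger_gap: -0.002
gripper_force: 5.9
```

```bash
python3 -c "
from h import *
goal(.5548,.0651,.1135,111.2)
s=manip.sense();d=np.array([-.3616,.9323,0]);print('along',s['force']@d)
s=snap('wrist','w3.png')"
```

```text
t 4.28 pos [0.5491 0.0782 0.1132] F [-2.7 -6.7 11.4] travel [-0.0179  0.0008 -0.0002] turn [ 0.0003  0.0014 -0.0009]
along -5.260073294064714
```

View pics/w3.png

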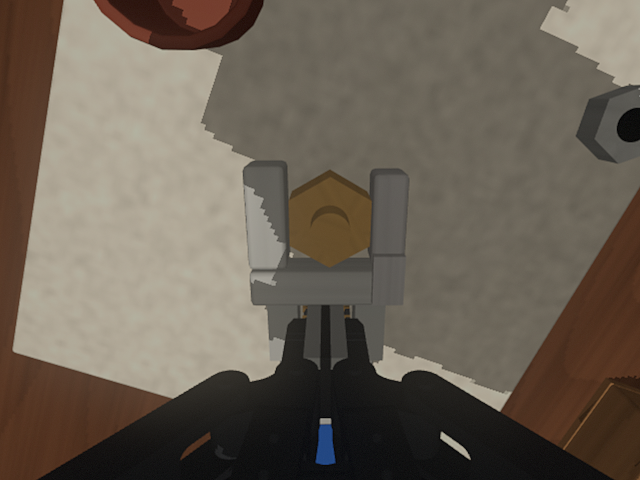

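The tip now covers the worm at (325,330), and the nut sits between jaw edges at about columns 288 and 371. I lift, go back and stroke again.

Call:
apply_moves --claw '[-1,-1,-1,-1,-1]' --travel '[[0,0,-0.008],[-0.011,0,-0.01],[-0.022,0,-0.009],[-0.022,0,-0.005],[-0.022,0,-0.003]]' --turn '[[0,0,0],[0,0,0],[0,0,0],[0,0,0],[0,0,0]]'

```text
t: 4.75
tcp_pos: [0.5548, 0.0627, 0.1131]
tool_rot: [0.567, 0.823, -0.0, 0.0]
force: [1.8, -3.3, 8.3]
finger_gap: -0.001
gripper_force: 4.9
```

Call:
apply_moves --claw '[-1,-1,-1,-1]' --travel '[[0,0,0],[0,0,0.0015],[0,0,0.003],[0,0,0.003]]' --turn '[[0,0,0],[0,0,0],[0,0,0],[0,0,0]]'

```text
t: 5.08
tcp_pos: [0.555, 0.0628, 0.1129]
tool_rot: [0.566, 0.824, -0.0, 0.001]
force: [-1.7, -4.1, 13.8]
finger_gap: 0.001
gripper_force: 6.7
```

```bash
python3 -c "
from h import *
for f,r in (('w2.png',172),('w3.png',218)):
  a=cv2.imread('pics/'+f); 
  for c in (range(278,298),range(360,380)): print(f,[(i,*map(int,a[r-4:r+5,i].mean(0))) for i in c if 1][::1])
"
```

```text
w2.png [(278, 90, 96, 99), (279, 88, 94, 96), (280, 85, 91, 94), (281, 82, 89, 91), (282, 76, 83, 85), (283, 66, 71, 73), (284, 58, 64, 66), (285, 60, 65, 66), (286, 58, 66, 70), (287, 52, 76, 93), (288, 47, 82, 107), (289, 49, 82, 106), (290, 48, 81, 105), (291, 48, 81, 104), (292, 48, 80, 104), (293, 48, 81, 104), (294, 47, 80, 104), (295, 47, 80, 104), (296, 48, 80, 104), (297, 47, 80, 104)]
w2.png [(360, 44, 79, 103), (361, 44, 79, 104), (362, 44, 79, 103), (363, 45, 79, 104), (364, 45, 80, 104), (365, 44, 79, 104), (366, 44, 79, 104), (367, 42, 79, 105), (368, 60, 85, 104), (369, 68, 78, 84), (370, 55, 57, 59), (371, 56, 60, 63), (372, 57, 61, 63), (373, 64, 67, 71), (374, 75, 80, 82), (375, 82, 87, 90), (376, 84, 89, 92), (377, 87, 91, 94), (378, 90, 94, 98), (379, 90, 95, 98)]
w3.png [(278, 88, 95, 97), (279, 88, 94, 97), (280, 87, 93, 95), (281, 84, 90, 93), (282, 82, 88, 90), (283, 79, 85, 88), (284, 72, 78, 80), (285, 62, 68, 70), (286, 58, 64, 66), (287, 60, 64, 65), (288, 56, 67, 74), (289, 50, 77, 96), (290, 48, 80, 104), (291, 48, 79, 102), (292, 48, 79, 101), (293, 47, 79, 101), (294, 47, 79, 101), (295, 47, 78, 100), (296, 47, 78, 101), (297, 47, 78, 101)]
w3.png [(360, 43, 76, 100), (361, 43, 76, 99), (362, 43, 76, 100), (363, 43, 76, 100), (364, 42, 76, 100), (365, 43, 76, 100), (366, 43, 76, 99), (367, 43, 76, 99), (368, 43, 76, 100), (369, 43, 77, 102), (370, 46, 73, 94), (371, 52, 62, 69), (372, 60, 62, 63), (373, 70, 74, 77), (374, 78, 82, 85), (375, 80, 85, 88), (376, 83, 87, 90), (377, 85, 90, 93), (378, 86, 91, 94), (379, 86, 91, 94)]
```

Call:
apply_moves --claw '[-1,-1,-1,-1,-1]' --travel '[[0.004,0,0],[0.009,0,0],[0.014,0,0],[0.019,0,0],[0.024,0,0]]' --turn '[[0,0,0],[0,0,0],[0,0,0],[0,0,0],[0,0,0]]'

```text
t: 5.5
tcp_pos: [0.5488, 0.0799, 0.1131]
tool_rot: [0.566, 0.824, -0.0, 0.002]
force: [-0.6, -5.0, 9.4]
finger_gap: -0.0
gripper_force: 4.8
```

Call:
apply_moves --claw '[-1,-1,-1,-1,-1]' --travel '[[0,0,-0.008],[-0.011,0,-0.01],[-0.022,0,-0.01],[-0.022,0,-0.007],[-0.022,0,-0.005]]' --turn '[[0,0,0],[0,0,0],[0,0,0],[0,0,0],[0,0,0]]'

```text
t: 5.92
tcp_pos: [0.554, 0.0643, 0.1146]
tool_rot: [0.567, 0.823, -0.0, -0.0]
force: [-0.2, 0.4, 0.1]
finger_gap: 0.001
gripper_force: 0.0
```

Call:
apply_moves --claw '[-1,-1,-1,-1]' --travel '[[0,0,0.002],[0,0,0.004],[0,0,0.005],[0,0,0.005]]' --turn '[[0,0,0],[0,0,0],[0,0,0],[0,0,0]]'

```text
t: 6.25
tcp_pos: [0.5538, 0.0647, 0.1131]
tool_rot: [0.567, 0.824, -0.0, 0.0]
force: [-5.5, -1.8, 15.4]
finger_gap: -0.002
gripper_force: 7.8
```

Call:
apply_moves --claw '[-1,-1,-1,-1,-1]' --travel '[[0.004,0,-0.0003],[0.009,0,-0.0003],[0.014,0,-0.0003],[0.019,0,-0.0003],[0.022,0,-0.0003]]' --turn '[[0,0,0],[0,0,0],[0,0,0],[0,0,0],[0,0,0]]'

```text
t: 6.67
tcp_pos: [0.5491, 0.0797, 0.1132]
tool_rot: [0.566, 0.824, -0.001, 0.003]
force: [1.2, -6.6, 9.0]
finger_gap: 0.004
gripper_force: 4.6
```

```bash
cat > prof.py <<'E'
from h import *
import sys
s=snap('wrist',sys.argv[1]); im=s['pixels']; hsv=cv2.cvtColor(im,cv2.COLOR_RGB2HSV)
m=((hsv[...,0]>8)&(hsv[...,0]<28)&(hsv[...,1]>110)).astype(np.uint8); m[:, :240]=0; m[:,420:]=0; m[300:]=0; m[:100]=0
n,l,st,c=cv2.connectedComponentsWithStats(m); i=1+np.argmax(st[1:,4]); print('nut',st[i],c[i]); r=int(c[i][1])
g=im[r-4:r+5].mean((0,2)); print(dict(zip(range(278,296),g[278:296].astype(int)))); print(dict(zip(range(362,380),g[362:380].astype(int))))
q=manip.sense();print('along',q['force']@np.array([-.3616,.9323,0]))
E
python3 prof.py w4.png
```

```text
nut [ 287  174   83   96 6033] [327.84385878 221.90601691]
{278: np.int64(93), 279: np.int64(92), 280: np.int64(92), 281: np.int64(92), 282: np.int64(92), 283: np.int64(90), 284: np.int64(88), 285: np.int64(85), 286: np.int64(80), 287: np.int64(76), 288: np.int64(76), 289: np.int64(76), 290: np.int64(76), 291: np.int64(76), 292: np.int64(75), 293: np.int64(75), 294: np.int64(75), 295: np.int64(75)}
{362: np.int64(72), 363: np.int64(73), 364: np.int64(73), 365: np.int64(73), 366: np.int64(72), 367: np.int64(72), 368: np.int64(71), 369: np.int64(76), 370: np.int64(81), 371: np.int64(84), 372: np.int64(86), 373: np.int64(89), 374: np.int64(90), 375: np.int64(90), 376: np.int64(90), 377: np.int64(89), 378: np.int64(89), 379: np.int64(89)}
along -4.058533836316433
```

No dark gap is left on either side of the nut, so the jaw is close to snug. One more stroke should show it.

Call:
apply_moves --claw '[-1,-1,-1,-1,-1]' --travel '[[0,0,-0.008],[-0.011,0,-0.01],[-0.022,0,-0.01],[-0.022,0,-0.007],[-0.022,0,-0.005]]' --turn '[[0,0,0],[0,0,0],[0,0,0],[0,0,0],[0,0,0]]'

```text
t: 7.13
tcp_pos: [0.5539, 0.0644, 0.1149]
tool_rot: [0.567, 0.823, -0.0, -0.0]
force: [-0.5, 0.0, 0.0]
finger_gap: -0.001
gripper_force: 0.0
```

Call:
apply_moves --claw '[-1,-1,-1,-1]' --travel '[[0,0,0.002],[0,0,0.004],[0,0,0.005],[0,0,0.005]]' --turn '[[0,0,0],[0,0,0],[0,0,0],[0,0,0]]'

```text
t: 7.47
tcp_pos: [0.5536, 0.0649, 0.1132]
tool_rot: [0.566, 0.824, -0.0, 0.0]
force: [-3.8, -1.9, 13.9]
finger_gap: -0.001
gripper_force: 7.0
```

Call:
apply_moves --claw '[-1,-1,-1]' --travel '[[0.004,0,0],[0.008,0,0],[0.012,0,0]]' --turn '[[0,0,0],[0,0,0],[0,0,0]]'

```text
t: 7.72
tcp_pos: [0.5528, 0.0721, 0.1133]
tool_rot: [0.566, 0.824, 0.0, 0.003]
force: [0.4, -6.5, 9.4]
finger_gap: -0.003
gripper_force: 4.7
```

Call:
apply_moves --claw '[-1,-1,-1]' --travel '[[0.004,0,0],[0.008,0,0],[0.01,0,0]]' --turn '[[0,0,0],[0,0,0],[0,0,0]]'

```text
t: 7.97
tcp_pos: [0.5506, 0.0801, 0.1133]
tool_rot: [0.566, 0.824, 0.001, 0.004]
force: [1.4, -5.2, 8.9]
finger_gap: -0.001
gripper_force: 4.1
```

```bash
python3 prof.py w5.png
```

```text
nut [ 283  173   82   97 6033] [323.47687718 221.75750041]
{278: np.int64(92), 279: np.int64(90), 280: np.int64(88), 281: np.int64(85), 282: np.int64(81), 283: np.int64(75), 284: np.int64(77), 285: np.int64(77), 286: np.int64(77), 287: np.int64(76), 288: np.int64(76), 289: np.int64(77), 290: np.int64(76), 291: np.int64(76), 292: np.int64(76), 293: np.int64(76), 294: np.int64(76), 295: np.int64(76)}
{362: np.int64(73), 363: np.int64(73), 364: np.int64(73), 365: np.int64(77), 366: np.int64(84), 367: np.int64(85), 368: np.int64(88), 369: np.int64(90), 370: np.int64(90), 371: np.int64(90), 372: np.int64(90), 373: np.int64(89), 374: np.int64(90), 375: np.int64(89), 376: np.int64(89), 377: np.int64(88), 378: np.int64(88), 379: np.int64(89)}
along -5.128155230170537
```

Call:
apply_moves --claw '[-1,-1,-1,-1,-1]' --travel '[[0,0,-0.008],[-0.011,0,-0.01],[-0.022,0,-0.01],[-0.022,0,-0.007],[-0.022,0,-0.005]]' --turn '[[0,0,0],[0,0,0],[0,0,0],[0,0,0],[0,0,0]]'

```text
t: 8.43
tcp_pos: [0.5537, 0.0644, 0.1149]
tool_rot: [0.567, 0.823, -0.0, -0.0]
force: [0.5, 0.4, -1.1]
finger_gap: 0.0
gripper_force: 0.0
```

Call:
apply_moves --claw '[-1,-1,-1,-1]' --travel '[[0,0,0.002],[0,0,0.004],[0,0,0.0055],[0,0,0.0055]]' --turn '[[0,0,0],[0,0,0],[0,0,0],[0,0,0]]'

```text
t: 8.77
tcp_pos: [0.5535, 0.0649, 0.1131]
tool_rot: [0.566, 0.824, -0.0, 0.0]
force: [-4.7, -1.5, 15.7]
finger_gap: 0.002
gripper_force: 8.1
```

Call:
apply_moves --claw '[-1,-1,-1]' --travel '[[0.004,0,0.0005],[0.008,0,0.001],[0.012,0,0.001]]' --turn '[[0,0,0],[0,0,0],[0,0,0]]'

```text
t: 9.02
tcp_pos: [0.5525, 0.0707, 0.1132]
tool_rot: [0.566, 0.825, -0.001, 0.004]
force: [-1.2, -9.7, 16.1]
finger_gap: -0.002
gripper_force: 8.0
```

Call:
apply_moves --claw '[-1,-1,-1]' --travel '[[0.004,0,0],[0.008,0,0],[0.01,0,0]]' --turn '[[0,0,0],[0,0,0],[0,0,0]]'

```text
t: 9.27
tcp_pos: [0.5515, 0.0791, 0.1132]
tool_rot: [0.566, 0.824, 0.001, 0.005]
force: [1.3, -8.9, 14.2]
finger_gap: -0.001
gripper_force: 6.9
```

```bash
python3 prof.py w6.png
```

```text
nut [ 282  170   82   97 6065] [322.35004122 218.56801319]
{278: np.int64(90), 279: np.int64(88), 280: np.int64(85), 281: np.int64(81), 282: np.int64(76), 283: np.int64(77), 284: np.int64(77), 285: np.int64(77), 286: np.int64(77), 287: np.int64(76), 288: np.int64(76), 289: np.int64(76), 290: np.int64(76), 291: np.int64(76), 292: np.int64(76), 293: np.int64(76), 294: np.int64(76), 295: np.int64(76)}
{362: np.int64(73), 363: np.int64(75), 364: np.int64(79), 365: np.int64(84), 366: np.int64(86), 367: np.int64(89), 368: np.int64(91), 369: np.int64(90), 370: np.int64(91), 371: np.int64(90), 372: np.int64(90), 373: np.int64(90), 374: np.int64(89), 375: np.int64(89), 376: np.int64(88), 377: np.int64(89), 378: np.int64(88), 379: np.int64(89)}
along -7.457832853030357
```

View pics/w6.png

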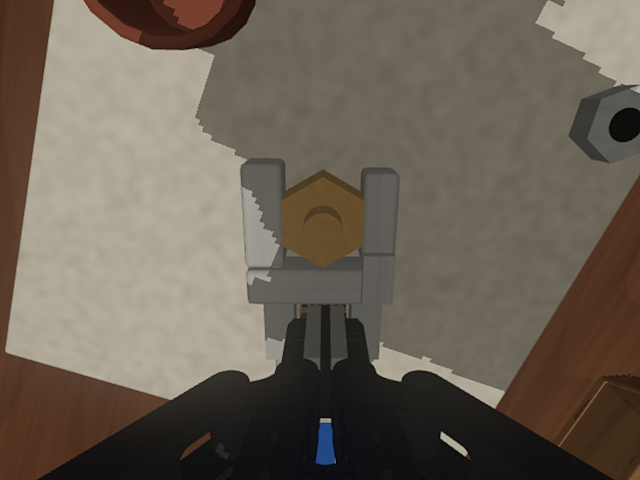

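The drag rose to about 9 N at 16 N of press, which means the tip is slipping. There is no gap at the nut (282–364), so the jaw is snug. I lift off and go to the +x side of the handle.

Call:
apply_moves --claw '[-1,-1,-1,-1,-1]' --travel '[[0,0,-0.01],[0,0,-0.04],[0,0,-0.07],[0,0,-0.1],[0,0,-0.1]]' --turn '[[0,0,0],[0,0,0],[0,0,0],[0,0,0],[0,0,0]]'

```text
t: 9.73
tcp_pos: [0.5499, 0.082, 0.1943]
tool_rot: [0.567, 0.824, 0.002, 0.003]
force: [0.3, 0.3, -0.4]
finger_gap: 0.0
gripper_force: 0.0
```

```bash
python3 -c "
from h import *
goal(.643,-.039,.19,111.2)"
```

```text
t 9.73 pos [0.5499 0.082  0.1943] F [ 0.3  0.3 -0.4] travel [-0.1828  0.0545  0.0062] turn [ 0.0023  0.0008 -0.0013]
```

Call:
apply_moves --claw '[-1,-1,-1,-1,-1]' --travel '[[-0.045,0.014,0],[-0.09,0.027,0],[-0.135,0.04,0],[-0.182,0.054,0],[-0.182,0.054,0]]' --turn '[[0,0,0],[0,0,0],[0,0,0],[0,0,0],[0,0,0]]'

```text
t: 10.15
tcp_pos: [0.6446, -0.0451, 0.1895]
tool_rot: [0.569, 0.823, 0.0, 0.003]
force: [0.1, 0.1, 0.9]
finger_gap: -0.001
gripper_force: 0.0
```

```bash
python3 -c "
from h import *
goal(.643,-.039,.085,111.2)
s=snap('top','t2.png'); cv2.imwrite('pics/t2c.png',cv2.resize(s['pixels'][190:310,190:430,::-1],None,fx=3,fy=3))"
```

```text
t 10.15 pos [ 0.6446 -0.0451  0.1895] F [0.1 0.1 0.9] travel [0.0085 0.0003 0.1306] turn [ 0.0012  0.0016 -0.0028]
```

View pics/t2c.png

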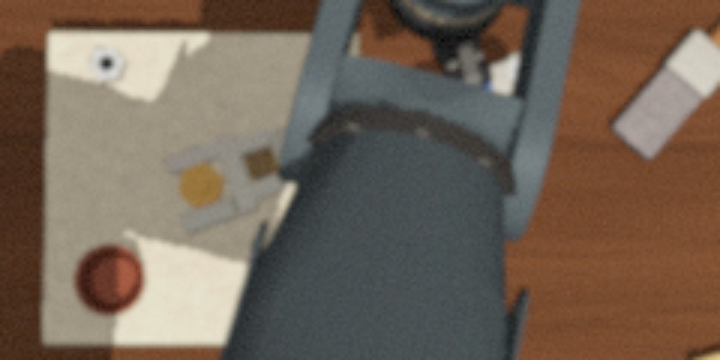

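The arm hides the handle, but the head and nut are where they were, at crop (200,185) and (262,163). I go down beside the handle.

Call:
apply_moves --claw '[-1,-1,-1,-1,-1]' --travel '[[0,0,0.035],[0,0,0.07],[0,0,0.1],[0,0,0.125],[0,0,0.13]]' --turn '[[0,0,0],[0,0,0],[0,0,0],[0,0,0],[0,0,0]]'

```text
t: 10.62
tcp_pos: [0.6354, -0.0369, 0.0816]
tool_rot: [0.566, 0.824, -0.002, -0.005]
force: [-1.1, 0.8, -0.2]
finger_gap: -0.001
gripper_force: 0.0
```

Call:
apply_moves --claw '[-1,-1,-1,-1,-1]' --travel '[[0,-0.003,0],[0,-0.008,0],[0,-0.013,0],[0,-0.013,0],[0,-0.013,0]]' --turn '[[0,0,0],[0,0,0],[0,0,0],[0,0,0],[0,0,0]]'

```text
t: 11.03
tcp_pos: [0.6307, -0.043, 0.0878]
tool_rot: [0.567, 0.824, 0.0, 0.001]
force: [0.3, 0.0, -0.9]
finger_gap: 0.002
gripper_force: 0.0
```

```bash
python3 -c "
from h import *
goal(.6014,-.0555,.085,111.2)
s=snap('scene','s2.png'); cv2.imwrite('pics/s2c.png',cv2.resize(s['pixels'][150:350,200:460,::-1],None,fx=3,fy=3))"
```

```text
t 11.03 pos [ 0.6307 -0.043   0.0878] F [ 0.3  0.  -0.9] travel [-0.0016 -0.0398  0.0034] turn [ 0.0006  0.0004 -0.0015]
```

View pics/s2c.png

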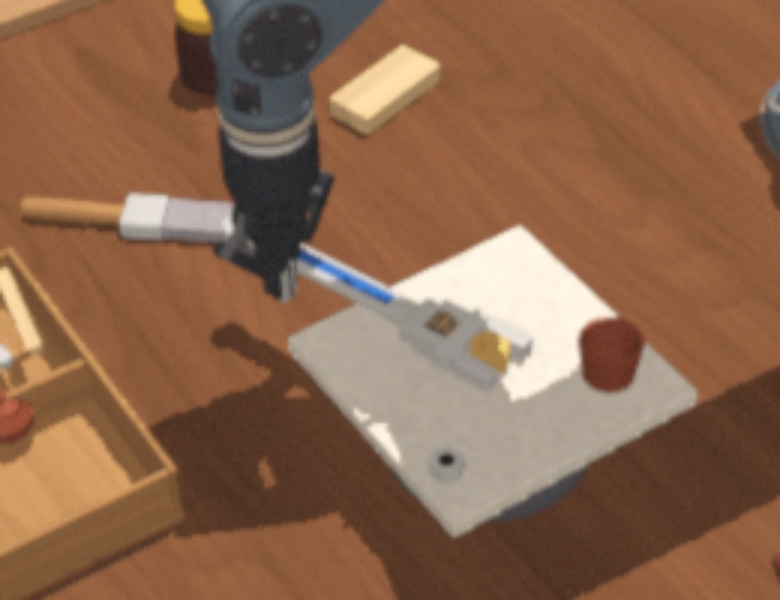

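The fingers are down on the near side of the handle at (285,285), clear of the brush and the board. I push the handle gently towards −x.

Call:
apply_moves --claw '[-1,-1,-1,-1,-1]' --travel '[[0,-0.002,0.002],[0,-0.004,0.003],[0,-0.006,0.003],[0,-0.008,0.003],[0,-0.008,0.003]]' --turn '[[0,0,0],[0,0,0],[0,0,0],[0,0,0],[0,0,0]]'

```text
t: 11.5
tcp_pos: [0.6242, -0.0451, 0.0839]
tool_rot: [0.567, 0.824, 0.0, 0.0]
force: [0.7, 0.1, 0.6]
finger_gap: 0.003
gripper_force: 0.1
```

Call:
apply_moves --claw '[-1,-1,-1,-1,-1]' --travel '[[0,-0.002,0],[0,-0.004,0],[0,-0.006,0],[0,-0.008,0],[0,-0.008,0]]' --turn '[[0,0,0],[0,0,0],[0,0,0],[0,0,0],[0,0,0]]'

```text
t: 11.92
tcp_pos: [0.6184, -0.0476, 0.084]
tool_rot: [0.567, 0.824, 0.0, 0.0]
force: [1.2, -0.9, -0.5]
finger_gap: -0.002
gripper_force: 1.1
```

```bash
python3 -c "
from h import *
goal(.6014,-.0555,.085,111.2)"
```

```text
t 11.92 pos [ 0.6184 -0.0476  0.084 ] F [ 1.2 -0.9 -0.5] travel [-0.0016 -0.0234 -0.0013] turn [ 0.0001  0.0002 -0.0014]
```

Call:
apply_moves --claw '[-1,-1,-1,-1,-1]' --travel '[[0,-0.004,0],[-0.0007,-0.008,0],[-0.001,-0.016,0],[-0.0012,-0.024,0],[-0.001,-0.032,0]]' --turn '[[0,0,0.0055],[0,0,0.011],[0,0,0.022],[0,0,0.033],[0,0,0.044]]'

```text
t: 12.33
tcp_pos: [0.5945, -0.0575, 0.0841]
tool_rot: [0.623, 0.782, 0.0, 0.0]
force: [2.9, -0.4, -1.4]
finger_gap: -0.001
gripper_force: 1.3
```

```bash
cat > arc.py <<'E'
from h import *
s=manip.sense();R=Rot.from_quat(s['tool_rot']);x=R.apply([1,0,0]);yaw=np.degrees(np.arctan2(x[1],x[0]))
c=R.inv().apply(np.array([.5345,.117,s['tcp_pos'][2]])-s['tcp_pos']);print('yaw',yaw,'c',c,'Ftool',R.inv().apply(s['force']),'tool turn from start',111.2-yaw)
E
python3 arc.py
```

```text
yaw 102.86776980017409 c [ 1.83476368e-01 -1.96462410e-02 -6.08628444e-05] Ftool [-1.0676806   2.75592748  1.44817672] tool turn from start 8.332230199825915
```

Call:
apply_moves --claw '[-1,-1,-1,-1,-1]' --travel '[[-0.0007,-0.008,0],[-0.001,-0.016,0],[-0.0012,-0.024,0],[-0.001,-0.032,0],[-0.0005,-0.04,0]]' --turn '[[0,0,0.011],[0,0,0.022],[0,0,0.033],[0,0,0.044],[0,0,0.055]]'

```text
t: 12.75
tcp_pos: [0.5632, -0.065, 0.084]
tool_rot: [0.689, 0.725, 0.0, 0.0]
force: [2.6, 0.8, -1.1]
finger_gap: 0.0
gripper_force: 1.3
```

Call:
apply_moves --claw '[-1,-1,-1,-1,-1]' --travel '[[-0.0007,-0.008,0],[-0.001,-0.016,0],[-0.0012,-0.024,0],[-0.001,-0.032,0],[-0.001,-0.032,0]]' --turn '[[0,0,0.011],[0,0,0.022],[0,0,0.033],[0,0,0.044],[0,0,0.044]]'

```text
t: 13.17
tcp_pos: [0.5363, -0.067, 0.084]
tool_rot: [0.737, 0.676, -0.001, -0.001]
force: [0.6, 0.5, 0.8]
finger_gap: 0.0
gripper_force: 0.2
```

```bash
python3 arc.py; python3 -c "
from h import *
s=snap('scene','s3.png')
s=snap('wrist','w7.png')"
```

```text
yaw 85.11760799404973 c [ 1.83133335e-01 -1.74982151e-02  8.14246065e-05] Ftool [ 0.57843719  0.54026603 -0.81142623] tool turn from start 26.08239200595027
```

View pics/w7.png

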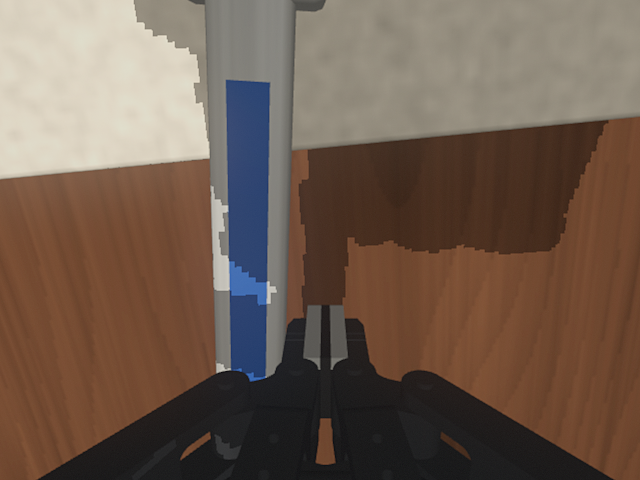

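The handle lies straight along columns 212–290, parallel to the tool, with the fingers beside it at (325,320). The last 8° go slowly.

Call:
apply_moves --claw '[-1,-1,-1,-1,-1]' --travel '[[-0.0004,-0.004,0],[-0.0007,-0.008,0],[-0.0009,-0.012,0],[-0.001,-0.016,0],[-0.0011,-0.02,0]]' --turn '[[0,0,0.0055],[0,0,0.011],[0,0,0.0165],[0,0,0.022],[0,0,0.0275]]'

```text
t: 13.68
tcp_pos: [0.5224, -0.0667, 0.0841]
tool_rot: [0.765, 0.644, 0.0, 0.001]
force: [3.1, 0.2, -0.6]
finger_gap: 0.006
gripper_force: 1.5
```

Call:
apply_moves --claw '[-1,-1,-1,-1]' --travel '[[-0.0002,-0.002,0],[-0.0004,-0.004,0],[-0.0006,-0.006,0],[-0.0007,-0.008,0]]' --turn '[[0,0,0.0028],[0,0,0.0055],[0,0,0.008],[0,0,0.011]]'

```text
t: 14.02
tcp_pos: [0.5163, -0.0662, 0.0841]
tool_rot: [0.776, 0.631, 0.001, 0.001]
force: [5.3, -0.1, -0.2]
finger_gap: 0.002
gripper_force: 2.3
```

```bash
python3 arc.py
```

```text
yaw 78.22038246547271 c [ 1.83097415e-01 -1.95847575e-02 -6.16503084e-05] Ftool [0.9740764  5.16878959 0.15960115] tool turn from start 32.97961753452729
```

Call:
apply_moves --claw '[-1,-1,-1]' --travel '[[-0.0002,-0.002,0],[-0.0003,-0.003,0],[-0.0003,-0.003,0]]' --turn '[[0,0,0.0028],[0,0,0.004],[0,0,0.004]]'

```text
t: 14.27
tcp_pos: [0.5149, -0.0662, 0.0842]
tool_rot: [0.78, 0.626, 0.001, 0.002]
force: [6.0, 0.0, -2.1]
finger_gap: -0.003
gripper_force: 2.8
```

Call:
apply_moves --claw '[-1,-1,-1]' --travel '[[-0.0001,-0.001,0],[-0.0002,-0.002,0],[-0.0002,-0.002,0]]' --turn '[[0,0,0.0014],[0,0,0.0028],[0,0,0.0028]]'

```text
t: 14.52
tcp_pos: [0.5141, -0.0662, 0.0843]
tool_rot: [0.783, 0.622, 0.002, 0.002]
force: [6.0, 0.3, -2.0]
finger_gap: 0.0
gripper_force: 3.3
```

```bash
python3 arc.py
```

```text
yaw 76.97872028644632 c [ 1.83090843e-01 -2.14272649e-02 -1.36319123e-04] Ftool [1.65597229 5.77795184 2.00599907] tool turn from start 34.221279713553685
```

Call:
apply_moves --claw '[-1,-1,-1,-1]' --travel '[[0,-0.001,0],[0,-0.002,0],[0,-0.003,0],[0,-0.003,0]]' --turn '[[0,0,0],[0,0,0],[0,0,0],[0,0,0]]'

```text
t: 14.85
tcp_pos: [0.5126, -0.0658, 0.0845]
tool_rot: [0.783, 0.622, 0.002, 0.003]
force: [8.4, 0.4, -2.3]
finger_gap: 0.001
gripper_force: 3.9
```

```bash
python3 arc.py; python3 - <<'E'
from h import *
s=snap('wrist','w8.png'); im=s['pixels']; hsv=cv2.cvtColor(im,cv2.COLOR_RGB2HSV)
m=(hsv[...,0]>95)&(hsv[...,0]<125)&(hsv[...,1]>120); e=[]
for r in range(100,300,4):
    c=np.where(m[r])[0]
    if len(c)>10: e.append(ray(s,c.mean(),r,.105))
e=np.array(e); d=np.polyfit(e[:,1],e[:,0],1); print('n',len(e),'wrench yaw',90-np.degrees(np.arctan(d[0])),'x at nut y',np.polyval(d,.117))
E
```

```text
yaw 76.97882242408656 c [ 1.83080736e-01 -1.98368696e-02 -1.63937354e-04] Ftool [2.31313978 8.03435842 2.35054849] tool turn from start 34.221177575913444
n 50 wrench yaw 74.38611512763711 x at nut y 0.5372087202377688
```

The force has risen to 8 N against about 2.8 N during free turning, and the turn is about 34–36°, so the nut is at its stop. I back off and inspect.

Call:
apply_moves --claw '[-1,-1,-1,-1,-1]' --travel '[[0,0.004,0],[0,0.01,0],[0,0.022,0],[0,0.035,0],[0,0.035,-0.01]]' --turn '[[0,0,0],[0,0,0],[0,0,0],[0,0,0],[0,0,0]]'

```text
t: 15.32
tcp_pos: [0.5368, -0.0716, 0.0909]
tool_rot: [0.782, 0.623, -0.001, -0.001]
force: [0.4, -1.7, -0.7]
finger_gap: -0.002
gripper_force: 0.0
```

Call:
apply_moves --claw '[-1,-1,-1,-1,-1]' --travel '[[0,0,-0.04],[0,0,-0.08],[0,0,-0.12],[0,-0.03,-0.16],[0.05,-0.06,-0.19]]' --turn '[[0,0,0],[0,0,0],[0,0,0],[0,0,0],[0,0,0]]'

```text
t: 15.73
tcp_pos: [0.5014, -0.0342, 0.2421]
tool_rot: [0.784, 0.621, -0.0, 0.002]
force: [0.2, 0.7, -0.2]
finger_gap: 0.002
gripper_force: 0.0
```

Call:
apply_moves --claw '[-1,-1,-1,-1,-1]' --travel '[[0.04,0,0],[0.08,0,0],[0.08,0,0],[0.08,0,0],[0.08,0,0]]' --turn '[[0,0,0],[0,0,0],[0,0,0],[0,0,0],[0,0,0]]'

```text
t: 16.15
tcp_pos: [0.515, 0.0316, 0.2388]
tool_rot: [0.782, 0.623, -0.001, -0.001]
force: [0.1, -1.4, -0.5]
finger_gap: -0.005
gripper_force: 0.0
```

```bash
python3 - <<'E'
from h import *
s=snap('wrist','w9.png'); im=s['pixels']; hsv=cv2.cvtColor(im,cv2.COLOR_RGB2HSV); print(manip.sense()['t'])
m=(hsv[...,0]>95)&(hsv[...,0]<125)&(hsv[...,1]>120)
p=np.argwhere(m)[:,::-1]; e=np.array([ray(s,*q,.105) for q in p]); vx,vy,x,y=cv2.fitLine(e[:,:2].astype(np.float32),cv2.DIST_L2,0,.01,.01).ravel()
print(len(p),np.degrees(np.arctan(vy/vx)),x,y)
p0,q0=[int(v) for v in proj(s,[.5345,.117,.109])]; print(p0,q0)
cv2.imwrite('pics/w9c.png',cv2.resize(im[max(0,q0-100):q0+110,max(0,p0-130):p0+130,::-1],None,fx=2.8,fy=2.8))
E
```

```text
16.2
1033 76.18492 0.5068002 -0.00017584939
325 92
```

View pics/w9c.png

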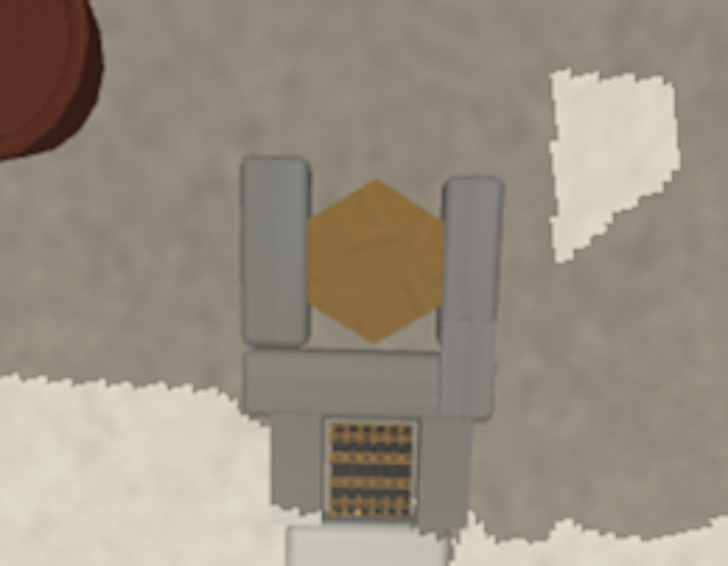

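The jaws sit tight on both flats of the nut (columns 308 and 443). The wrench has turned from 111.2° to 76.2°, which is 35° against a stop at 34.4°, and the robot is clear.

```bash
python3 -c "
from h import *
print(manip.sign_off())"
```

```text
the job is handed in; nothing more can be done
None
```

The job is handed in: the worm was rolled until the jaw closed snug on the nut, the wrench was then turned clockwise about 35° to the stop and left lying on the nut, and no contact with the other objects was seen.

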